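# Slide the cutting die between the guide posts of the press bed

### The job

Push the plywood cutting die along the grey press bed, through the narrow gap between the two steel guide posts, until its leading edge lies flat against the steel back stop behind them. Only push it with the fingers: do not grip, lift or tip it, and leave the jar, the spool and the hammer where they are. Then draw back clear of everything.

Things in the scene. Friction and masses are not known exactly. Their poses are not given: they have to be found in the camera images.
- bed: Grey steel press bed, a plate 405 x 240 mm and 10 mm thick fixed on the table; posts and stop stand on it. Origin on the table, under the middle of the gap; x along its length, the way the die travels: from the open end, where the die waits, through the gap to the stop; y across, z up. It runs from x = -250 to +155 mm, y = -120 to +120 mm.
- gap (a point): The middle of the gap between the two fixed round steel posts, on the bed's top face (10 mm above the table); axes as the bed's (x = way of travel). The posts are 28 mm in diameter and 42 mm high above the bed, centred 63 mm to either side of this point along y, so the clear gap is 98 mm wide.
- stop (a point): The middle of the face of the fixed steel back stop that the die comes to rest against, at the level of the bed's top; axes as the bed's, 124 mm beyond the gap along x. The stop is a bar 130 mm wide (along y), 20 mm high and 16 mm thick.
- die_mid (a point): Cutting die: loose plywood block 104 long (x), 92 wide (y), 24 mm thick, 0.2 to 0.45 kg, flat on the bed before the gap, turned up to 0.45 rad, up to 35 mm off line. A luggage-tag outline of thin steel rule stands 6 mm above its top, inside its edges, narrow end to +x. The point is the centre of the plywood, 12 mm above the bed; x leads, z up. Slides by friction; clears each post by 3 mm.
- paint_jar_mid (a point): Bystander: amber glass jar with a black cap, 52 mm in diameter and 58 mm high, loose on the table beside the bed; the point is half-way up.
- thread_spool_mid (a point): Bystander: wooden thread spool standing on end, 48 mm in diameter and 48 mm high, loose on the table beside the bed; the point is half-way up.
- mallet: Bystander: a hammer lying on the table beside the bed, about 250 mm long, handle towards its -x and head at its +x end; the origin is under its middle, on the table.
Not all that is in view belongs to the job. Of the things that look like the part that bears die_mid, the smallest one is meant.

How it is judged:
By the outcome, as a careful person would: the job done as asked, in the order asked, and still so for the second after the job is handed in, with the robot touching nothing.
It also fails if it takes over 72 s, if anything falls off the work surface, if the arm or the gripper's body presses on something with over 40 N, if the wrist force passes 120 N, or if a joint passes its speed limit or range.

### The arm

A 6-joint arm with a two-finger parallel gripper is mounted at the origin on the work surface. World frame = base frame: x ahead of the robot, y to its left, z up, the work surface at z = 0. Lengths are in m, angles in rad, forces in N, time in s.
With the tool pointing down it reaches from about 0.375 to 0.975 m from the base axis. Payload 3.8 kg.
Tool frame: the origin (TCP) lies on the mounting face of the last link; the fingertips stand 173 mm ahead of it and the grasp point (between the pads) lies 155 mm ahead of it; z points along the fingers, y is the line along which they close (so a half turn about z gives the same grasp; the last joint's range is limited). The gripper opens to 85 mm and grips with 20 to 120 N. Pads are 22 mm wide; open, the fingers measure 114 mm over their backs; the gripper's body (76 mm by 85 mm) begins 54 mm behind the grasp point. The pads swing forward as they close: fully open they stand 13 mm farther back than shut.
Start: joints at [-0.037, 0.264, 1.604, -0, 1.274, -0.037], TCP at [0.675, -0, 0.405] pointing down, gripper open.
Joint ranges: [-2.63, 2.63], [-0.94, 2.18], [0.31, 2.57], [-1.31, 4.45], [0, 2.66], [-2.55, 2.55]. Speed limits (rad/s): [2.57, 2.57, 3.14, 3.14, 3.14, 3.14].

### API

Orientations are given as a rotation vector (axis times angle).
In Python, from workcell import bot gives the robot as it stands.
- The arm moves only by the tool drive_tool, never from a script. Its argument "increments" is a list of rows, each an object with "delta_pos": the shift along the tool's x, y, z in mm, a list of three; "turn": the turn about the tool's z in rad; "jaw": the opening, from -1 (shut) to 1 (fully open). A call has 1 to 8 rows; each row shifts and turns the commanded pose from where the row before left it, along the tool's axes as they then stand; what a row does not reach is not made up. A row lasts 1/12 s, in which the tool goes at most 41.7 mm and 7.16 degrees, less where a joint would pass 70% of its speed; a pose out of reach is approached as far as the arm can. A call is refused whole if a number of a shift passes 41.7 or a number of a turn 0.125, either way. A call with a gripper value outside its range is refused whole. The fingers move at their own pace and stop on an object; "grip_force" is the grip in N (left out, the last holds). Time passes only in rows, so rows that do not move let the fingers close. It gives the time, the measured TCP pose, the force, the opening and the grip force at its end, in the units of the state.
- bot.read_state(): the state, without advancing time (a new reading comes with each control period).
- bot.read_camera(name): name is "scene" or "side" or "wrist"; returns a dict with "pixels" (400x640x3 uint8, red, green, blue), "fovy" (degrees; the focal length in pixels is half the picture's height over the tangent of half this angle, whatever the lens; pixels are square), "cx", "cy" (the principal point, pixels), "camera_from_world" (4x4, takes a point from world to camera coordinates); the wrist camera has in their place "hand_eye" (4x4, takes a point from camera to tool coordinates, whose origin is the TCP and whose axes are the flange's). Camera axes: x right, y down, z forward; pixel columns grow to the right and rows downward; lengths in m; the calibration is good to about 2 mm. A picture is of the moment at which its call begins: read the wrist's pose just before it. There is no depth.
- bot.finish_job(): hands the job in; it is judged then, once.
The state is a dict: "time": time; "q": joint angles; "joint_vel": joint speeds; "joint_torque": joint torques, N m; "tool_pos": TCP position; "tcp_rot": TCP orientation; "wrist_force": force on the tool from outside, world axes, zero at the start; "torque": the same for the moment, N m; "width": opening from 0.0 (shut) to 1.0 (fully open); "grip_force": force on a finger pad.
Only numpy, scipy, OpenCV 4.12 (cv2) and the standard library are available. Lean on these libraries where they do the work, as an engineer would, in place of code of your own. Each camera call takes 0.05 s, during which the arm holds its last target. There are 200 camera calls.

## Working session

There is one attempt and no reset: what is moved stays moved. The work goes in short steps, Python scripts to look and compute and a tool call to move; the robot and the scene stay as the last step left them, time stands still between calls to the robot, and variables do not carry over. Pictures are saved under pics/ and viewed, at most 10 in all, crops included, and the job is handed in when it is done.

Besides the shell and the picture viewer there is one more tool, called after "Request:" as a command line: name --argument value ..., lists and objects as JSON in quotes. drive_tool: Moves the arm, as the interface text tells. Its arguments: {"type":"object","properties":{"increments":{"type":"array"},"grip_force":{"type":"number"}},"required":["increments"]}

```bash
mkdir -p pics; cat > h.py <<'E'
import numpy as np, cv2, json
from workcell import bot
from scipy.spatial.transform import Rotation as R
def snap(name,f):
    s=bot.read_state(); c=bot.read_camera(name)
    cv2.imwrite(f'pics/{f}.png',c['pixels'][:,:,::-1])
    if name=='wrist':
        T=np.eye(4);T[:3,:3]=R.from_rotvec(s['tcp_rot']).as_matrix();T[:3,3]=s['tool_pos']
        W=T@np.array(c['hand_eye'])
    else: W=np.linalg.inv(np.array(c['camera_from_world']))
    fl=200/np.tan(np.radians(c['fovy'])/2)
    np.savez(f'pics/{f}.npz',W=W,k=[fl,c['cx'],c['cy']])
    return s
def ground(f,uv,z):
    d=np.load(f'pics/{f}.npz');W=d['W'];fl,cx,cy=d['k'];o=[]
    for u,v in uv:
        r=W[:3,:3]@np.array([(u-cx)/fl,(v-cy)/fl,1]);p=W[:3,3];o.append(p+r*(z-p[2])/r[2])
    return np.array(o)
def proj(f,P):
    d=np.load(f'pics/{f}.npz');V=np.linalg.inv(d['W']);fl,cx,cy=d['k']
    p=np.atleast_2d(P)@V[:3,:3].T+V[:3,3];return p[:,:2]/p[:,2:]*fl+[cx,cy]
E
python3 - <<'E'
from h import *
for n in('scene','side','wrist'): s=snap(n,n+'0')
print(s)
print(np.load('pics/scene0.npz')['W'],np.load('pics/wrist0.npz')['W'])
E
```

```text
{'time': 0.1, 'q': array([-3.68823801e-02,  2.64676180e-01,  1.60528204e+00,  8.27807790e-06,
        1.27369303e+00, -3.69230433e-02]), 'joint_vel': array([-0.00154112, -0.00012253, -0.00305951,  0.00113313,  0.00108004,
       -0.00145089]), 'joint_torque': array([ 2.96398039e-04, -5.16707003e+01, -3.68589377e+01,  1.30520286e-05,
        6.22219843e-03,  5.24967299e-05]), 'tool_pos': array([6.74677367e-01, 2.33296463e-05, 4.03463168e-01]), 'tcp_rot': array([-2.22032810e+00, -2.22041299e+00,  2.19044731e-03]), 'wrist_force': array([0.16415936, 0.56520465, 0.00977384]), 'torque': array([ 0.05206953, -0.01076785,  0.00418484]), 'grip_force': 0.0, 'width': 1.001507448062225}
[[ 0.20884505  0.66867203 -0.71362558  1.1690166 ]
 [ 0.97794571 -0.14097893  0.15410105 -0.23815867]
 [ 0.00243689 -0.73007031 -0.68336769  0.65883639]
 [ 0.          0.          0.          1.        ]] [[ 9.99999067e-01  1.20425069e-03  6.44043241e-04  6.74617169e-01]
 [ 1.34811530e-03 -9.45825756e-01 -3.24671868e-01  8.30671534e-02]
 [ 2.18166363e-04  3.24672434e-01 -9.45826497e-01  3.72158533e-01]
 [ 0.00000000e+00  0.00000000e+00  0.00000000e+00  1.00000000e+00]]
```

View pics/scene0.png

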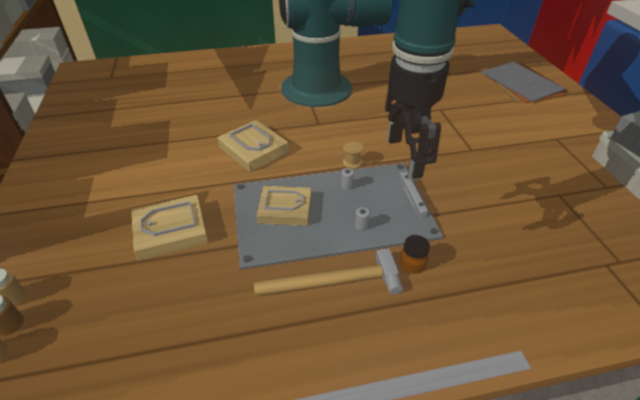

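View pics/wrist0.png

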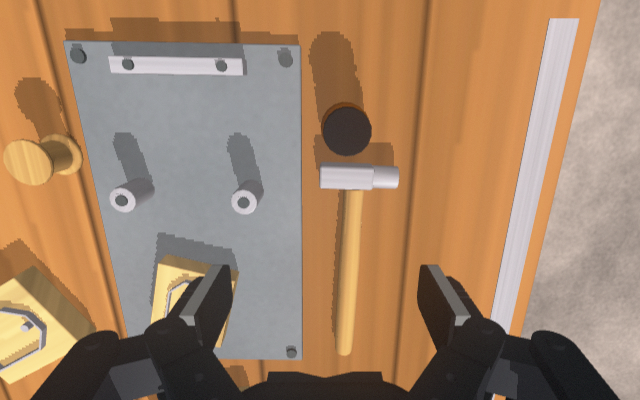

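Lookalike dies in the scene picture: (285,204) on the bed, (252,145) and (170,225) on the table. The smallest is the one on the bed, before the posts, at (285,204). The wrist view shows the posts at (123,200) and (244,202), the stop at (176,66), the jar at (347,131) and the spool at (35,160). Next, a close crop.

```bash
python3 - <<'E'
import cv2
a=cv2.imread('pics/scene0.png')[155:275,225:445]
cv2.imwrite('pics/c1.png',cv2.resize(a,(792,432),interpolation=cv2.INTER_CUBIC))
a=cv2.imread('pics/wrist0.png')[20:370,50:370]
cv2.imwrite('pics/c2.png',cv2.resize(a,None,fx=1.7,fy=1.7,interpolation=cv2.INTER_CUBIC))
E
```

```text
(no output)
```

View pics/c1.png

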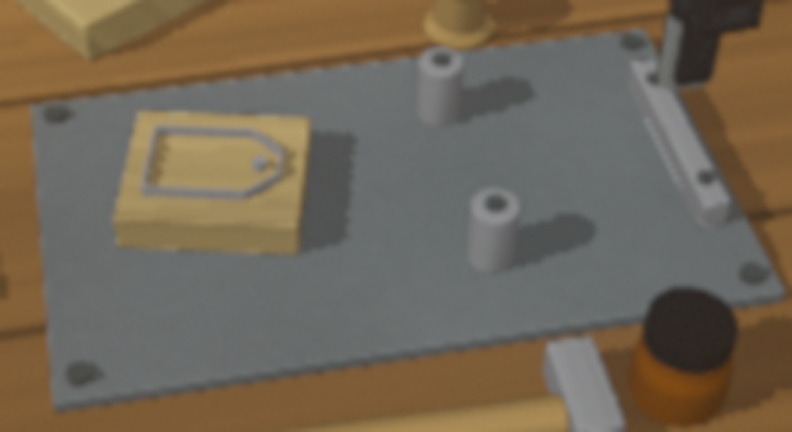

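View pics/c2.png

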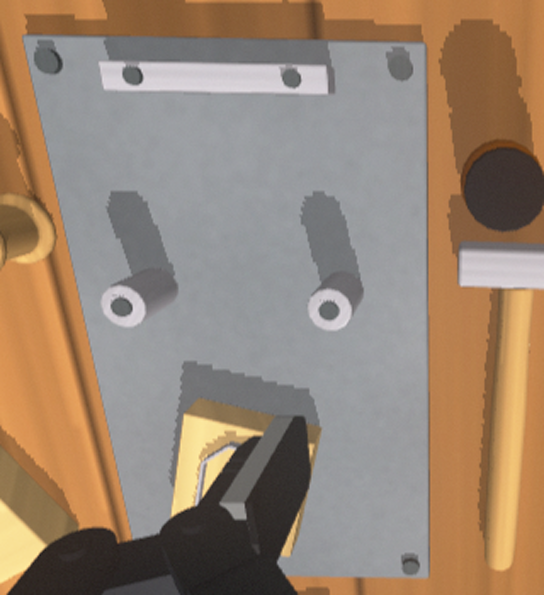

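```bash
cat >> h.py <<'E'
from scipy.optimize import least_squares
def pts(p,L,z):
    c,s=np.cos(p[2]),np.sin(p[2]);L=np.array(L,float)
    return np.c_[L@np.array([[c,s],[-s,c]])+p[:2],np.broadcast_to(z,len(L))]
def fit(obs,x0):
    r=lambda p:np.concatenate([(proj(f,pts(p,L,z))-uv).ravel() for f,L,z,uv in obs])
    s=least_squares(r,x0,loss='soft_l1');return s.x,r(s.x).reshape(-1,2).round(1)
E
python3 - <<'E'
from h import *
s=lambda a:np.array(a)/3.6+[225,155]
w=lambda a:np.array(a)/1.7+[50,20]
sc=('scene0',[[-.25,.12],[-.25,-.12],[.155,-.12],[.155,.12],[0,.063],[0,-.063]],[.01]*4+[.052]*2,s([(33,106),(55,408),(783,297),(640,32),(441,58),(495,203)]))
wr=('wrist0',[[.155,.12],[.155,-.12],[0,.063],[0,-.063],[-.25,-.12]],[.01,.01,.052,.052,.01],w([(25,36),(426,43),(124,306),(330,309),(428,577)]))
for o in([sc],[wr],[sc,wr]):
    p,r=fit(o,[.55,.0,1.57]);print(p,r.tolist())
h,k=.052,.046
d=('scene0',[[-h,k],[h,k],[h,-k],[-h,-k]],.034,s([(137,110),(310,118),(299,214),(118,208)]))
q,r=fit([d],[.5,-.1,1.5]);print(q,r.tolist())
c,sn=np.cos(p[2]),np.sin(p[2]);print(np.array([[c,sn],[-sn,c]])@(q[:2]-p[:2]),q[2]-p[2])
E
```

```text
[ 0.53001567 -0.02853568  1.55806165] [[-1.6, -0.2], [-1.0, -0.3], [1.5, -1.2], [1.1, -1.3], [-0.2, 1.0], [0.2, 0.9]]
[ 0.52890511 -0.02913353  1.5527214 ] [[-3.0, -1.5], [1.0, -0.5], [-0.5, 0.7], [0.3, 1.2], [0.8, 1.8]]
[ 0.52916298 -0.0289472   1.55485988] [[-1.6, -0.6], [-1.5, -1.0], [1.1, -1.2], [1.1, -1.4], [-0.3, 0.7], [-0.2, 0.6], [-3.1, -1.5], [0.9, -1.0], [-0.3, 0.7], [0.5, 0.9], [1.3, 1.6]]
[ 0.50490228 -0.17136169  1.3214477 ] [[0.2, -1.6], [-0.0, -2.5], [0.5, 1.0], [-0.7, 1.2]]
[-0.14278301  0.02198814] -0.23341218065480307
```

Request:
drive_tool --increments '[{"delta_pos": [0,0,0],"turn": 0.016,"jaw": -1},{"delta_pos": [-26,-36,0],"turn": 0,"jaw": -1},{"delta_pos": [-26,-36,0],"turn": 0,"jaw": -1},{"delta_pos": [-26,-36,0],"turn": 0,"jaw": -1},{"delta_pos": [-26,-36,0],"turn": 0,"jaw": -1},{"delta_pos": [-26,-36,0],"turn": 0,"jaw": -1},{"delta_pos": [-26,-36,0],"turn": 0,"jaw": -1},{"delta_pos": [-26,-36,0],"turn": 0,"jaw": -1}]'

```text
time: 0.82
tool_pos: [0.434, -0.1675, 0.4046]
tcp_rot: [2.239, 2.203, -0.0]
wrist_force: [-0.3, -0.8, 1.0]
width: -0.002
grip_force: 0.0
```

```bash
cat >> h.py <<'E'
BED=np.array([.5292,-.0289,1.555])
def inbed(P):
    c,s=np.cos(BED[2]),np.sin(BED[2]);return (np.atleast_2d(P)[:,:2]-BED[:2])@np.array([[c,-s],[s,c]])
def tool(s=None):
    s=s or bot.read_state();M=R.from_rotvec(s['tcp_rot']).as_matrix()
    return 't %.2f bed %s z %.4f yawrel %.4f F %s w %.2f'%(s['time'],(inbed(s['tool_pos'])*1000).round(1),s['tool_pos'][2],np.arctan2(M[1,0],M[0,0])-BED[2],np.round(s['wrist_force'],1),s['width'])
E
python3 - <<'E'
from h import *
s=snap('wrist','w1');print(tool(s));print(tool())
snap('scene','s1');snap('side','d1')
E
```

```text
t 0.82 bed [[-140.1   93. ]] z 0.4046 yawrel -0.0002 F [-0.3 -0.8  1. ] w -0.00
t 0.87 bed [[-143.    97.7]] z 0.4040 yawrel -0.0025 F [-5.8 -1.7 -0.7] w 0.00
```

View pics/w1.png

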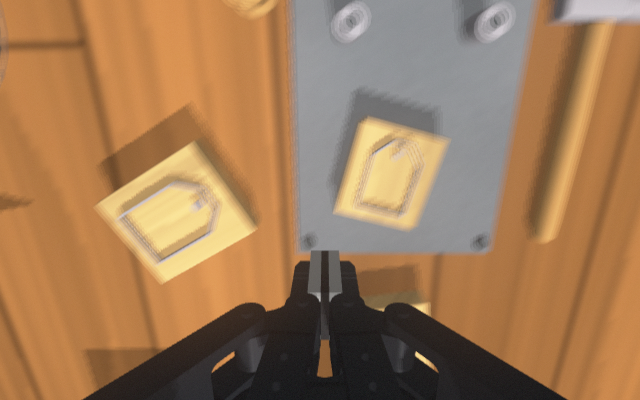

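The die's corners are at about (370,117), (448,142), (413,229) and (334,212), pointing up the bed. The posts are at (350,20) and (494,22). The picture is slightly motion-blurred, so I'll retake it as a sharp crop.

```bash
python3 - <<'E'
from h import *
s=snap('wrist','w2');print(tool(s))
a=cv2.imread('pics/w2.png')[0:260,280:540]
cv2.imwrite('pics/c3.png',cv2.resize(a,None,fx=2.3,fy=2.3,interpolation=cv2.INTER_CUBIC))
E
```

```text
t 0.97 bed [[-140.7   93.2]] z 0.4047 yawrel -0.0051 F [-0.7 -0.1  0.6] w 0.00
```

View pics/c3.png

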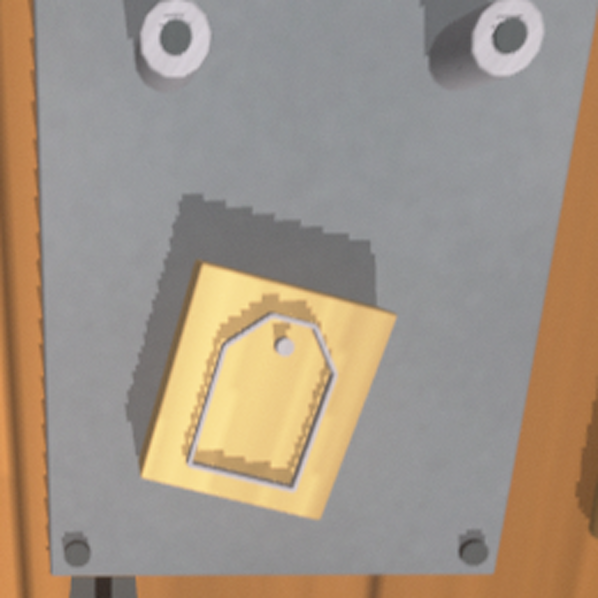

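```bash
cat >> h.py <<'E'
h_,k_=.052,.046
DC=[[h_,k_],[h_,-k_],[-h_,-k_],[-h_,k_]]
def rel(q,p):
    c,s=np.cos(p[2]),np.sin(p[2]);return np.array([[c,s],[-s,c]])@(q[:2]-p[:2])*1000,q[2]-p[2]
E
python3 - <<'E'
from h import *
w=lambda a:np.array(a)/2.3+[280,0]
p,r=fit([('w2',[[0,.063],[0,-.063],[-.25,.12],[-.25,-.12]],[.052,.052,.01,.01],w([(177,38),(507,38),(51,575),(494,572)]))],BED);print(p,r.tolist())
q,r=fit([('w2',DC,.034,w([(202,262),(397,314),(319,520),(141,477)]))],[.5,-.17,1.3]);print(q,r.tolist(),rel(q,p),rel(q,BED))
E
```

```text
[ 0.52837911 -0.0282768   1.55498988] [[-0.5, -0.2], [0.7, -0.7], [-0.6, 1.0], [0.4, 1.4]]
[ 0.50978463 -0.1732742   1.3015971 ] [[-0.3, -0.3], [0.7, -0.2], [0.4, 0.4], [-0.9, 0.3]] (array([-145.27318195,   16.3003601 ]), np.float64(-0.25339277824852746)) (array([-144.66286357,   17.13246394]), np.float64(-0.2534029003511178))
```

Request:
drive_tool --increments '[{"delta_pos": [-15,-14,0],"turn": 0,"jaw": -1},{"delta_pos": [0,0,36],"turn": 0,"jaw": -1},{"delta_pos": [0,0,36],"turn": 0,"jaw": -1},{"delta_pos": [0,0,36],"turn": 0,"jaw": -1},{"delta_pos": [0,0,36],"turn": 0,"jaw": -1},{"delta_pos": [0,0,36],"turn": 0,"jaw": -1},{"delta_pos": [0,0,33],"turn": 0,"jaw": -1},{"delta_pos": [0,0,0],"turn": 0,"jaw": -1}]'

```text
time: 1.68
tool_pos: [0.4191, -0.1791, 0.1852]
tcp_rot: [-2.229, -2.196, 0.006]
wrist_force: [-1.7, 0.7, -1.2]
width: -0.003
grip_force: 0.0
```

```bash
python3 - <<'E'
from h import *
print(tool())
E
```

```text
t 1.68 bed [[-152.   107.7]] z 0.1852 yawrel 0.0011 F [-1.7  0.7 -1.2] w -0.00
```

Request:
drive_tool --increments '[{"delta_pos": [-4,6,-2],"turn": 0,"jaw": -1},{"delta_pos": [0,6,0],"turn": 0,"jaw": -1},{"delta_pos": [0,6,0],"turn": 0,"jaw": -1},{"delta_pos": [0,6,0],"turn": 0,"jaw": -1},{"delta_pos": [0,6,0],"turn": 0,"jaw": -1},{"delta_pos": [0,6,0],"turn": 0,"jaw": -1},{"delta_pos": [0,5,0],"turn": 0,"jaw": -1},{"delta_pos": [0,0,0],"turn": 0,"jaw": -1}]'

```text
time: 2.35
tool_pos: [0.4638, -0.1871, 0.196]
tcp_rot: [2.237, 2.203, -0.001]
wrist_force: [-5.1, -1.3, 7.9]
width: 0.0
grip_force: 3.6
```

```bash
python3 - <<'E'
from h import *
s=snap('wrist','w3');print(tool(s)); snap('scene','s3')
a=cv2.imread('pics/w3.png');b=cv2.imread('pics/s3.png')[155:275,225:445]
cv2.imwrite('pics/m3.png',np.hstack([cv2.resize(a[:,:],(400,250)),cv2.resize(b,(400,250),interpolation=cv2.INTER_CUBIC)]))
E
```

```text
t 2.35 bed [[-159.3   62.8]] z 0.1960 yawrel 0.0003 F [-5.1 -1.3  7.9] w 0.00
```

View pics/m3.png

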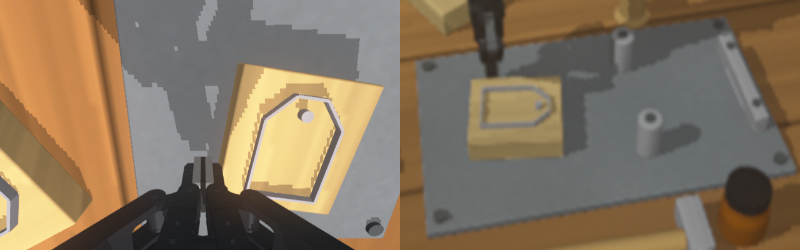

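The left half shows the closed fingers against the die's left side. The top corners of the die are near (245,65), (383,87) and (330,213), so it is still turned. I'll measure it.

```bash
python3 - <<'E'
from h import *
w=lambda a:np.array(a)/.625
q,r=fit([('w3',DC[:3],.034,w([(246,66),(383,87),(330,213)]))],[.5,-.17,1.3]);print(r.tolist(),rel(q,BED))
s=lambda a:np.array(a)/[1.818,2.083]+[225,155]
q,r=fit([('s3',[DC[3],DC[0],DC[1],DC[2]],.034,s([(471,79),(562,80),(563,138),(469,142)]))],[.5,-.17,1.3]);print(r.tolist(),rel(q,BED))
# edge-based: yellow mask in scene, compare with s0 stats
print(tool())
E
```

```text
[[-3.1, -0.3], [4.5, -0.1], [0.0, 5.5]] (array([-140.8300441 ,   -1.32002764]), np.float64(-0.13963758771331958))
[[-1.6, -5.9], [-0.8, 1.6], [3.5, 4.5], [0.4, -6.7]] (array([308.13432774, -85.21319331]), np.float64(-0.4399444150435665))
t 2.45 bed [[-159.2   63.1]] z 0.1958 yawrel -0.0000 F [-4.1 -1.2  6.7] w 0.00
```

Request:
drive_tool --increments '[{"delta_pos": [0,-25,0],"turn": 0,"jaw": -1},{"delta_pos": [0,0,-40],"turn": 0,"jaw": -1},{"delta_pos": [0,0,-40],"turn": 0,"jaw": -0.2},{"delta_pos": [-30,25,-40],"turn": 0,"jaw": -0.2},{"delta_pos": [-30,30,0],"turn": 0,"jaw": -0.2},{"delta_pos": [-10,30,0],"turn": 0,"jaw": -0.2},{"delta_pos": [0,0,0],"turn": 0,"jaw": -0.2},{"delta_pos": [0,0,0],"turn": 0,"jaw": -0.2}]'

```text
time: 3.12
tool_pos: [0.5164, -0.2498, 0.3049]
tcp_rot: [2.238, 2.202, 0.002]
wrist_force: [-0.8, 0.3, -0.1]
width: 0.399
grip_force: 0.0
```

```bash
python3 - <<'E'
from h import *
s=snap('wrist','w4');s=snap('wrist','w4');print(tool(s))
cv2.imwrite('pics/c4.png',cv2.imread('pics/w4.png')[:,100:600])
a=cv2.imread('pics/w4.png')[0:400,140:540]
cv2.imwrite('pics/c4.png',cv2.resize(a,(600,600),interpolation=cv2.INTER_CUBIC))
E
```

```text
t 3.17 bed [[-220.4   10.6]] z 0.3040 yawrel -0.0003 F [-1.   0.4  0.6] w 0.40
```

View pics/c4.png

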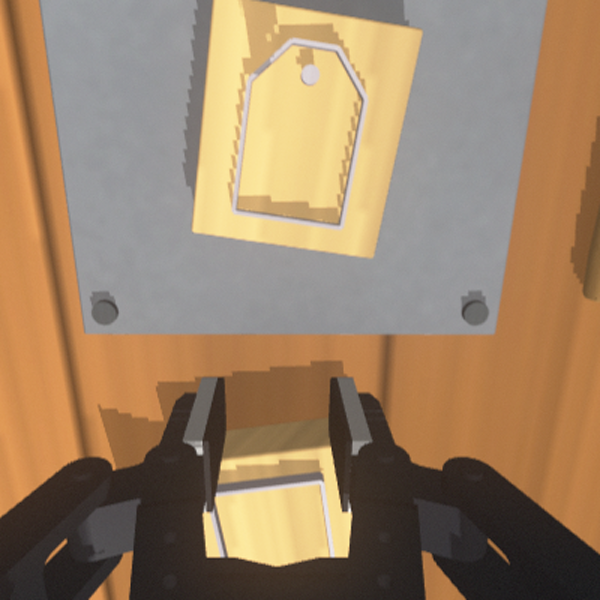

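```bash
python3 - <<'E'
from h import *
w=lambda a:np.array(a)/1.5+[140,0]
q,r=fit([('w4',DC[1:],.034,w([(424,30),(374,258),(192,232)]))],[.5,-.17,1.45]);print(q,r.tolist(),rel(q,BED))
print(inbed(ground('w4',w([(85,333),(496,332)]),.01))*1000)
# decoy front edge
print(inbed(ground('scene0',[(199,199),(207,238),(205,247)],.03))*1000, inbed(ground('w4',w([(225,462),(325,420)]),.04))*1000)
E
```

```text
[ 0.52797313 -0.16864699  1.40797619] [[0.7, -1.4], [0.1, 1.0], [-1.0, 0.5]] (array([-139.7489382 ,   -0.98068468]), np.float64(-0.14702381117647012))
[[-247.73292436  120.53359232]
 [-247.13113354 -117.25910828]]
[[-320.05956624   61.12212357]
 [-304.23779833  -53.32485057]
 [-308.07370494  -75.5807161 ]] [[-313.94699108   38.9211669 ]
 [-286.62220567  -16.64539863]]
```

Request:
drive_tool --increments '[{"delta_pos": [0,4,0],"turn": 0,"jaw": -0.2},{"delta_pos": [0,0,30],"turn": 0,"jaw": -0.2},{"delta_pos": [0,0,30],"turn": 0,"jaw": -0.2},{"delta_pos": [0,0,30],"turn": 0,"jaw": -0.2},{"delta_pos": [0,0,20],"turn": 0,"jaw": -0.2},{"delta_pos": [0,0,0],"turn": 0,"jaw": -0.2},{"delta_pos": [0,0,0],"turn": 0,"jaw": -0.2}]'

```text
time: 3.8
tool_pos: [0.5175, -0.2482, 0.1923]
tcp_rot: [-2.236, -2.201, 0.002]
wrist_force: [-0.1, 0.5, -0.1]
width: 0.4
grip_force: 0.0
```

```bash
python3 - <<'E'
from h import *
print(tool())
E
```

```text
t 3.80 bed [[-219.4    8.3]] z 0.1923 yawrel 0.0001 F [-0.1  0.5 -0.1] w 0.40
```

Request:
drive_tool --increments '[{"delta_pos": [0,8,3],"turn": 0,"jaw": -0.2},{"delta_pos": [4,0,0],"turn": 0,"jaw": -0.2},{"delta_pos": [5,0,0],"turn": 0,"jaw": -0.2},{"delta_pos": [5,0,0],"turn": 0,"jaw": -0.2},{"delta_pos": [5,0,0],"turn": 0,"jaw": -0.2},{"delta_pos": [5,0,0],"turn": 0,"jaw": -0.2},{"delta_pos": [5,0,0],"turn": 0,"jaw": -0.2},{"delta_pos": [5,0,0],"turn": 0,"jaw": -0.2}]'

```text
time: 4.47
tool_pos: [0.5277, -0.2151, 0.1914]
tcp_rot: [2.238, 2.202, 0.001]
wrist_force: [0.2, -3.1, 1.8]
width: 0.403
grip_force: 1.5
```

Request:
drive_tool --increments '[{"delta_pos": [5,0,0],"turn": 0,"jaw": -0.2},{"delta_pos": [5,0,0],"turn": 0,"jaw": -0.2},{"delta_pos": [5,0,0],"turn": 0,"jaw": -0.2},{"delta_pos": [5,0,0],"turn": 0,"jaw": -0.2},{"delta_pos": [5,0,0],"turn": 0,"jaw": -0.2},{"delta_pos": [5,0,0],"turn": 0,"jaw": -0.2},{"delta_pos": [0,0,0],"turn": 0,"jaw": -0.2},{"delta_pos": [0,0,0],"turn": 0,"jaw": -0.2}]'

```text
time: 5.13
tool_pos: [0.5271, -0.1842, 0.1897]
tcp_rot: [-2.237, -2.202, 0.0]
wrist_force: [-0.4, -1.0, 0.2]
width: 0.404
grip_force: 0.0
```

```bash
python3 - <<'E'
from h import *
s=snap('wrist','w5');print(tool(s));snap('scene','s5')
a=cv2.imread('pics/w5.png')[0:300,140:540]
cv2.imwrite('pics/c5.png',cv2.resize(a,(800,600),interpolation=cv2.INTER_CUBIC))
E
```

```text
t 5.13 bed [[-155.4   -0.3]] z 0.1897 yawrel -0.0001 F [-0.4 -1.   0.2] w 0.40
```

View pics/c5.png

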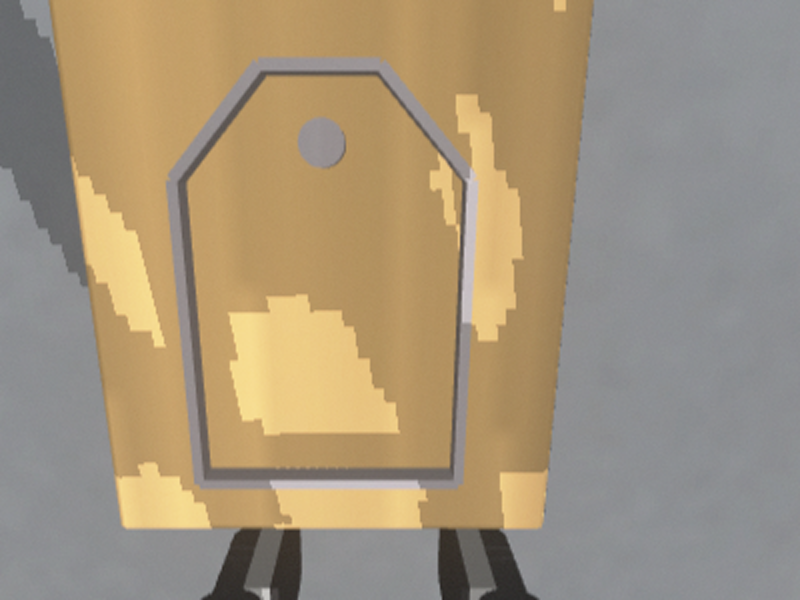

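The die is now square and flush against both fingers, with its rear corners at (121,528) and (546,528) in the crop. I'll check the lateral offset by number.

```bash
python3 - <<'E'
from h import *
w=lambda a:np.array(a)/2+[140,0]
P=inbed(ground('w5',w([(121,528),(546,528),(95,330),(558,330)]),.034))*1000;print(P,P[:2].mean(0),P[2:].mean(0))
q,r=fit([('w5',[DC[3],DC[2]],.034,w([(121,528),(546,528)]))],[.53,-.12,1.55]);print(rel(q,BED))
E
```

```text
[[-143.97364437   52.95410668]
 [-143.87643338  -38.52787433]
 [-100.52416314   52.73596562]
 [-100.42033345  -37.00477127]] [-143.92503888    7.21311618] [-100.47224829    7.86559718]
(array([-91.95484133,   7.27481909]), np.float64(0.0011695855464042282))
```

Request:
drive_tool --increments '[{"delta_pos": [-15,0,0],"turn": 0,"jaw": -0.2},{"delta_pos": [0,0,-40],"turn": 0,"jaw": -0.2},{"delta_pos": [0,0,-40],"turn": 0,"jaw": -1},{"delta_pos": [20,-22,0],"turn": 0,"jaw": -1},{"delta_pos": [20,-22,0],"turn": 0,"jaw": -1},{"delta_pos": [20,-22,0],"turn": 0,"jaw": -1},{"delta_pos": [18,-24,0],"turn": 0,"jaw": -1},{"delta_pos": [0,0,0],"turn": 0,"jaw": -1}]'

```text
time: 5.9
tool_pos: [0.4339, -0.1186, 0.2685]
tcp_rot: [-2.233, -2.199, 0.004]
wrist_force: [-0.1, 0.6, -0.4]
width: -0.002
grip_force: 0.0
```

```bash
python3 - <<'E'
from h import *
print(tool());snap('wrist','w6');print(tool())
E
```

```text
t 5.90 bed [[-91.2  93.8]] z 0.2685 yawrel 0.0003 F [-0.1  0.6 -0.4] w -0.00
t 5.95 bed [[-92.4  91.6]] z 0.2693 yawrel 0.0006 F [ 0.9 -0.1 -0.5] w 0.00
```

Request:
drive_tool --increments '[{"delta_pos": [0,0,40],"turn": 0,"jaw": -1},{"delta_pos": [0,0,38],"turn": 0,"jaw": -1},{"delta_pos": [0,6,0],"turn": 0,"jaw": -1},{"delta_pos": [0,6,0],"turn": 0,"jaw": -1},{"delta_pos": [0,6,0],"turn": 0,"jaw": -1},{"delta_pos": [0,4,0],"turn": 0,"jaw": -1},{"delta_pos": [0,0,0],"turn": 0,"jaw": -1},{"delta_pos": [0,0,0],"turn": 0,"jaw": -1}]'

```text
time: 6.62
tool_pos: [0.4623, -0.1216, 0.1943]
tcp_rot: [2.237, 2.201, 0.003]
wrist_force: [0.3, 0.3, 0.3]
width: -0.004
grip_force: 0.0
```

```bash
python3 - <<'E'
from h import *
print(tool())
E
```

```text
t 6.62 bed [[-93.8  65.4]] z 0.1943 yawrel -0.0000 F [0.3 0.3 0.3] w -0.00
```

Request:
drive_tool --increments '[{"delta_pos": [0,2,3],"turn": 0,"jaw": -1},{"delta_pos": [0,2,0],"turn": 0,"jaw": -1},{"delta_pos": [0,2,0],"turn": 0,"jaw": -1},{"delta_pos": [0,0,0],"turn": 0,"jaw": -1},{"delta_pos": [0,0,0],"turn": 0,"jaw": -1}]'

```text
time: 7.03
tool_pos: [0.4664, -0.1212, 0.1894]
tcp_rot: [-2.238, -2.203, 0.001]
wrist_force: [-3.3, 0.9, 3.0]
width: -0.0
grip_force: 1.6
```

```bash
python3 - <<'E'
from h import *
s=snap('wrist','w7');print(tool(s));snap('scene','s7');snap('side','d7')
im=cv2.imread('pics/s7.png').astype(int)
# die top outline via yellowness in the scene view near the die
for f in('w5','w7'):
    im=cv2.cvtColor(cv2.imread(f'pics/{f}.png'),cv2.COLOR_BGR2HSV)
    for v in(60,120,180,220):
        m=(im[v,:,1]>90);u=np.flatnonzero(np.diff(m.astype(int)));print(f,v,u[:14])
E
```

```text
t 7.03 bed [[-93.2  61.4]] z 0.1894 yawrel -0.0001 F [-3.3  0.9  3. ] w -0.00
w5 60 [ 35 172 242 255 292 306 346 357 430 602]
w5 120 [ 51 180 224 235 369 377 424 586]
w5 180 [ 66 189 230 240 366 374 418 571]
w5 220 [ 77 194 234 243 365 372 414 561]
w7 60 [180]
w7 120 [188]
w7 180 [196 354 590]
w7 220 [201 352 426 445 505 516 579]
```

Request:
drive_tool --increments '[{"delta_pos": [0,2,0],"turn": 0,"jaw": -1},{"delta_pos": [0,0,0],"turn": 0,"jaw": -1},{"delta_pos": [0,0,0],"turn": 0,"jaw": -1},{"delta_pos": [0,-25,0],"turn": 0,"jaw": -1},{"delta_pos": [0,0,-40],"turn": 0,"jaw": -1},{"delta_pos": [0,0,-38],"turn": 0,"jaw": -1},{"delta_pos": [-26,29,0],"turn": 0,"jaw": -0.2},{"delta_pos": [-26,29,0],"turn": 0,"jaw": -0.2}]'

```text
time: 7.85
tool_pos: [0.5026, -0.1742, 0.2732]
tcp_rot: [2.229, 2.198, 0.009]
wrist_force: [1.0, 0.7, 0.1]
width: 0.278
grip_force: 0.0
```

Request:
drive_tool --increments '[{"delta_pos": [-26,28,0],"turn": 0,"jaw": -0.2},{"delta_pos": [0,0,0],"turn": 0,"jaw": -0.2},{"delta_pos": [0,0,0],"turn": 0,"jaw": -0.2},{"delta_pos": [0,0,0],"turn": 0,"jaw": -0.2}]'

```text
time: 8.18
tool_pos: [0.5282, -0.2001, 0.2669]
tcp_rot: [-2.239, -2.202, 0.0]
wrist_force: [-0.8, 0.0, -0.2]
width: 0.396
grip_force: 0.0
```

```bash
python3 - <<'E'
from h import *
s=snap('wrist','w8');print(tool(s))
im=cv2.cvtColor(cv2.imread('pics/w8.png'),cv2.COLOR_BGR2HSV)
for v in range(5,255,30):
    m=(im[v,:,1]>90);u=np.flatnonzero(np.diff(m.astype(int)))
    print(v,[(int(a),*(inbed(ground('w8',[(a+.5,v)],.034))[0]*1000).round(1)) for a in u])
# posts: bright low-saturation blobs
m=((im[:,:,2]>195)&(im[:,:,1]<40)).astype(np.uint8)
n,l,st,c=cv2.connectedComponentsWithStats(m)
for i in range(1,n):
    if st[i,4]>60: print(st[i],c[i],inbed(ground('w8',[c[i]],.052))*1000)
E
```

```text
t 8.18 bed [[-171.2   -1.8]] z 0.2669 yawrel -0.0007 F [-0.8  0.  -0.2] w 0.40
5 [(120, np.float64(-46.0), np.float64(108.1)), (238, np.float64(-45.9), np.float64(44.4)), (406, np.float64(-45.8), np.float64(-46.4)), (513, np.float64(-45.8), np.float64(-104.3))]
35 [(126, np.float64(-60.6), np.float64(107.7)), (241, np.float64(-60.5), np.float64(43.9)), (290, np.float64(-60.5), np.float64(16.8)), (298, np.float64(-60.5), np.float64(12.3)), (348, np.float64(-60.5), np.float64(-15.4)), (355, np.float64(-60.5), np.float64(-19.3)), (404, np.float64(-60.4), np.float64(-46.5)), (508, np.float64(-60.4), np.float64(-104.3))]
65 [(131, np.float64(-76.0), np.float64(107.8)), (243, np.float64(-75.9), np.float64(44.1)), (273, np.float64(-75.9), np.float64(27.0)), (279, np.float64(-75.9), np.float64(23.5)), (366, np.float64(-75.9), np.float64(-26.1)), (372, np.float64(-75.9), np.float64(-29.5)), (402, np.float64(-75.9), np.float64(-46.6)), (503, np.float64(-75.8), np.float64(-104.3))]
95 [(136, np.float64(-92.3), np.float64(108.0)), (245, np.float64(-92.2), np.float64(44.2)), (275, np.float64(-92.
[... 883 characters left out ...]
at64(-29.5)), (396, np.float64(-127.7), np.float64(-46.9)), (488, np.float64(-127.7), np.float64(-104.2))]
185 [(152, np.float64(-147.1), np.float64(107.9)), (484, np.float64(-147.1), np.float64(-104.8))]
215 [(6, np.float64(-167.8), np.float64(207.7)), (157, np.float64(-167.8), np.float64(108.1)), (478, np.float64(-167.7), np.float64(-104.1))]
245 [(4, np.float64(-189.7), np.float64(216.0)), (19, np.float64(-189.7), np.float64(205.8)), (163, np.float64(-189.7), np.float64(107.7)), (474, np.float64(-189.8), np.float64(-104.7))]
[ 275   21   97  142 1015] [322.42068966  97.84334975] [[-93.2798514   -0.99095892]]
[  0 225   9  55 174] [  5.6954023  253.70689655] [[-186.72879543  197.69902304]]
```

```bash
python3 - <<'E'
from h import *
g=lambda f,u,v,z:(inbed(ground(f,[(u+.5,v)],z))[0]*1000).round(1)
for v,a,b in((120,51,586),(220,77,561)): A,B=g('w5',a,v,.01),g('w5',b,v,.01);print('w5',A,B,(A+B)/2)
for v,a,b in((5,120,513),(95,136,498),(245,163,474)): A,B=g('w8',a,v,.01),g('w8',b,v,.01);print('w8',A,B,(A+B)/2)
for v,a,b in((5,238,406),(95,245,400),(155,250,396)): A,B=g('w8',a,v,.034),g('w8',b,v,.034);print('w8 die',A,B,(A+B)/2)
# bed edges in w2
im=cv2.cvtColor(cv2.imread('pics/w2.png'),cv2.COLOR_BGR2HSV)
for v in(70,100,235):
    u=np.flatnonzero(np.diff((im[v,:,1]>90).astype(int)));print(v,[(int(a),g('w2',a,v,.01)[1]) for a in u])
E
```

```text
w5 [-85.7 120.4] [ -85.5 -116.3] [-85.6    2.05]
w5 [-133.5  120.4] [-133.2 -116.4] [-133.35    2.  ]
w8 [-40.9 121.2] [ -40.7 -116.5] [-40.8    2.35]
w8 [-92.7 121.1] [ -92.6 -116.4] [-92.65   2.35]
w8 [-201.8  120.7] [-201.9 -117. ] [-201.85    1.85]
w8 die [-45.9  44.4] [-45.8 -46.4] [-45.85  -1.  ]
w8 die [-92.2  44.2] [-92.2 -46.7] [-92.2   -1.25]
w8 die [-127.7   43.8] [-127.7  -46.9] [-127.7    -1.55]
70 [(295, np.float64(121.6)), (527, np.float64(-118.2))]
100 [(296, np.float64(121.5)), (521, np.float64(-117.7))]
235 [(137, np.float64(319.7)), (147, np.float64(307.6)), (202, np.float64(240.8)), (210, np.float64(231.1)), (300, np.float64(121.6)), (496, np.float64(-117.4))]
```

Request:
drive_tool --increments '[{"delta_pos": [0,0,40],"turn": 0,"jaw": -0.2},{"delta_pos": [0,0,38],"turn": 0,"jaw": -0.2},{"delta_pos": [0,0,0],"turn": 0,"jaw": -0.2},{"delta_pos": [5,0,0],"turn": 0,"jaw": -0.2},{"delta_pos": [5,0,0],"turn": 0,"jaw": -0.2},{"delta_pos": [4,0,0],"turn": 0,"jaw": -0.2},{"delta_pos": [3,0,0],"turn": 0,"jaw": -0.2},{"delta_pos": [0,0,0],"turn": 0,"jaw": -0.2}]'

```text
time: 8.9
tool_pos: [0.5292, -0.1826, 0.1912]
tcp_rot: [2.236, 2.203, 0.002]
wrist_force: [0.7, -0.4, -0.2]
width: 0.403
grip_force: 0.0
```

Request:
drive_tool --increments '[{"delta_pos": [4,-0.6,0],"turn": 0,"jaw": -0.2},{"delta_pos": [4,-0.6,0],"turn": 0,"jaw": -0.2},{"delta_pos": [4,-0.6,0],"turn": 0,"jaw": -0.2},{"delta_pos": [4,-0.6,0],"turn": 0,"jaw": -0.2},{"delta_pos": [4,-0.6,0],"turn": 0,"jaw": -0.2},{"delta_pos": [4,-0.6,0],"turn": 0,"jaw": -0.2},{"delta_pos": [0,0,0],"turn": 0,"jaw": -0.2},{"delta_pos": [0,0,0],"turn": 0,"jaw": -0.2}]'

```text
time: 9.57
tool_pos: [0.5249, -0.1584, 0.1888]
tcp_rot: [-2.237, -2.202, 0.001]
wrist_force: [0.4, 0.1, 0.3]
width: 0.4
grip_force: 0.0
```

```bash
cat >> h.py <<'E'
def edges(f,rows,z=.034):
    im=cv2.cvtColor(cv2.imread(f'pics/{f}.png'),cv2.COLOR_BGR2HSV)
    for v in rows:
        u=np.flatnonzero(np.diff((im[v,:,1]>90).astype(int)))
        print(v,[(int(a),*[(inbed(ground(f,[(a+.5,v)],zz))[0,1]*1000).round(1) for zz in(.034,.01)]) for a in u], (inbed(ground(f,[(320,v)],z))[0,0]*1000).round(1))
E
python3 - <<'E'
from h import *
s=snap('wrist','w9');print(tool(s));edges('w9',(40,120,220,255))
im=cv2.cvtColor(cv2.imread('pics/w9.png'),cv2.COLOR_BGR2HSV)
for u in(220,250,320,390):
    print(u,[(int(v),(inbed(ground('w9',[(u,v+.5)],.034))[0,0]*1000).round(1)) for v in np.flatnonzero(np.diff((im[:,u,1]>90).astype(int)))[-3:]])
E
```

```text
t 9.57 bed [[-129.6    2.3]] z 0.1888 yawrel 0.0000 F [0.4 0.1 0.3] w 0.40
40 [(34, np.float64(101.4), np.float64(120.6)), (192, np.float64(47.4), np.float64(56.2)), (282, np.float64(16.6), np.float64(19.4)), (294, np.float64(12.5), np.float64(14.5)), (354, np.float64(-8.0), np.float64(-10.0)), (366, np.float64(-12.1), np.float64(-14.9)), (456, np.float64(-42.8), np.float64(-51.6)), (615, np.float64(-97.2), np.float64(-116.5))] -31.0
120 [(55, np.float64(101.2), np.float64(120.5)), (201, np.float64(47.5), np.float64(56.3)), (247, np.float64(30.6), np.float64(36.1)), (257, np.float64(26.9), np.float64(31.7)), (392, np.float64(-22.8), np.float64(-27.7)), (401, np.float64(-26.1), np.float64(-31.6)), (447, np.float64(-43.0), np.float64(-51.8)), (594, np.float64(-97.1), np.float64(-116.5))] -57.7
220 [(81, np.float64(101.2), np.float64(120.3)), (213, np.float64(47.4), np.float64(56.2)), (254, np.float64(30.7), np.float64(36.2)), (263, np.float64(27.0), np.float64(31.8)), (385, np.float64(-22.6), np.float64(-27.5)), (393, np.float64(-25.9), np.float64(-31.4)), (435, np.float64(-43.0), np.float64(-51.8)), (568, np.float64(-97.2), np.float64(-116.5))] -97.4
255 [(90, np.float64(101.2), np.float64(120.3)), (217, np.float64(47.4), np.float64(56.2)), (431, np.float64(-43.1), np.float64(-51.9)), (559, np.float64(-97.3), np.float64(-116.6))] -113.4
220 [(263, np.float64(-117.5))]
250 [(81, np.float64(-44.4)), (153, np.float64(-70.1)), (264, np.float64(-118.0))]
320 [(234, np.float64(-103.9)), (246, np.float64(-109.4)), (264, np.float64(-117.9))]
390 [(152, np.float64(-69.7)), (243, np.float64(-107.9)), (265, np.float64(-118.4))]
```

Request:
drive_tool --increments '[{"delta_pos": [5,0,0],"turn": 0,"jaw": -0.2},{"delta_pos": [5,0,0],"turn": 0,"jaw": -0.2},{"delta_pos": [5,0,0],"turn": 0,"jaw": -0.2},{"delta_pos": [5,0,0],"turn": 0,"jaw": -0.2},{"delta_pos": [5,0,0],"turn": 0,"jaw": -0.2},{"delta_pos": [5,0,0],"turn": 0,"jaw": -0.2},{"delta_pos": [5,0,0],"turn": 0,"jaw": -0.2},{"delta_pos": [5,0,0],"turn": 0,"jaw": -0.2}]'

```text
time: 10.28
tool_pos: [0.5261, -0.1186, 0.1895]
tcp_rot: [-2.239, -2.204, -0.0]
wrist_force: [-0.4, -1.5, -0.4]
width: 0.4
grip_force: 0.6
```

```bash
python3 - <<'E'
from h import *
s=snap('wrist','w10');print(tool(s));edges('w10',(120,240))
E
```

```text
t 10.28 bed [[-89.8   1.7]] z 0.1895 yawrel -0.0001 F [-0.4 -1.5 -0.4] w 0.40
120 [(53, np.float64(101.4), np.float64(120.7)), (202, np.float64(46.4), np.float64(55.1)), (248, np.float64(29.4), np.float64(34.8)), (257, np.float64(26.1), np.float64(30.8)), (392, np.float64(-23.9), np.float64(-28.8)), (401, np.float64(-27.2), np.float64(-32.8)), (446, np.float64(-43.9), np.float64(-52.7)), (591, np.float64(-97.6), np.float64(-116.8))] -18.1
240 [(85, np.float64(101.1), np.float64(120.3)), (216, np.float64(46.4), np.float64(55.1)), (256, np.float64(29.7), np.float64(35.1)), (392, np.float64(-27.2), np.float64(-32.8)), (432, np.float64(-44.0), np.float64(-52.8)), (559, np.float64(-97.3), np.float64(-116.4))] -67.1
```

Request:
drive_tool --increments '[{"delta_pos": [5,-0.2,0],"turn": 0,"jaw": -0.2},{"delta_pos": [5,-0.2,0],"turn": 0,"jaw": -0.2},{"delta_pos": [5,-0.2,0],"turn": 0,"jaw": -0.2},{"delta_pos": [5,-0.2,0],"turn": 0,"jaw": -0.2},{"delta_pos": [5,0,0],"turn": 0,"jaw": -0.2},{"delta_pos": [5,0,0],"turn": 0,"jaw": -0.2},{"delta_pos": [5,0,0],"turn": 0,"jaw": -0.2},{"delta_pos": [5,0,0],"turn": 0,"jaw": -0.2}]'

```text
time: 11.0
tool_pos: [0.5261, -0.0788, 0.1897]
tcp_rot: [2.239, 2.203, 0.0]
wrist_force: [-0.7, -3.0, 0.9]
width: 0.397
grip_force: 1.2
```

Request:
drive_tool --increments '[{"delta_pos": [5,0,0],"turn": 0,"jaw": -0.2},{"delta_pos": [5,0,0],"turn": 0,"jaw": -0.2},{"delta_pos": [5,0,0],"turn": 0,"jaw": -0.2},{"delta_pos": [5,0,0],"turn": 0,"jaw": -0.2},{"delta_pos": [5,0,0],"turn": 0,"jaw": -0.2},{"delta_pos": [5,0,0],"turn": 0,"jaw": -0.2},{"delta_pos": [5,0,0],"turn": 0,"jaw": -0.2},{"delta_pos": [5,0,0],"turn": 0,"jaw": -0.2}]'

```text
time: 11.67
tool_pos: [0.5267, -0.0388, 0.1896]
tcp_rot: [2.239, 2.203, 0.0]
wrist_force: [-0.0, -2.6, 1.4]
width: 0.4
grip_force: 1.7
```

```bash
python3 - <<'E'
from h import *
s=snap('wrist','w11');print(tool(s));edges('w11',(120,220))
E
```

```text
t 11.67 bed [[-10.    2.3]] z 0.1896 yawrel -0.0002 F [-0.  -2.6  1.4] w 0.40
120 [(55, np.float64(101.3), np.float64(120.5)), (202, np.float64(47.1), np.float64(55.7)), (248, np.float64(30.1), np.float64(35.4)), (257, np.float64(26.7), np.float64(31.5)), (391, np.float64(-22.9), np.float64(-27.7)), (401, np.float64(-26.6), np.float64(-32.1)), (446, np.float64(-43.3), np.float64(-52.0)), (592, np.float64(-97.5), np.float64(-116.7))] 61.7
220 [(81, np.float64(101.3), np.float64(120.4)), (214, np.float64(47.0), np.float64(55.6)), (255, np.float64(30.2), np.float64(35.6)), (264, np.float64(26.5), np.float64(31.2)), (385, np.float64(-23.1), np.float64(-28.0)), (393, np.float64(-26.4), np.float64(-31.9)), (434, np.float64(-43.2), np.float64(-52.0)), (566, np.float64(-97.5), np.float64(-116.7)), (604, np.float64(-113.1), np.float64(-135.4))] 21.7
```

Request:
drive_tool --increments '[{"delta_pos": [4,0,0],"turn": 0,"jaw": -0.2},{"delta_pos": [4,0,0],"turn": 0,"jaw": -0.2},{"delta_pos": [3,0,0],"turn": 0,"jaw": -0.2},{"delta_pos": [2,0,0],"turn": 0,"jaw": -0.2},{"delta_pos": [1,0,0],"turn": 0,"jaw": -0.2},{"delta_pos": [1,0,0],"turn": 0,"jaw": -0.2},{"delta_pos": [1,0,0],"turn": 0,"jaw": -0.2}]'

```text
time: 12.3
tool_pos: [0.5269, -0.0232, 0.1895]
tcp_rot: [2.239, 2.204, -0.0]
wrist_force: [0.4, -3.1, 2.5]
width: 0.395
grip_force: 1.6
```

Request:
drive_tool --increments '[{"delta_pos": [1,0,0],"turn": 0,"jaw": -0.2},{"delta_pos": [1,0,0],"turn": 0,"jaw": -0.2},{"delta_pos": [0,0,0],"turn": 0,"jaw": -0.2}]'

```text
time: 12.55
tool_pos: [0.5269, -0.0211, 0.1895]
tcp_rot: [-2.239, -2.203, -0.0]
wrist_force: [0.5, -2.2, 2.3]
width: 0.404
grip_force: 1.3
```

Request:
drive_tool --increments '[{"delta_pos": [1,0,0],"turn": 0,"jaw": -0.2},{"delta_pos": [1,0,0],"turn": 0,"jaw": -0.2},{"delta_pos": [0,0,0],"turn": 0,"jaw": -0.2}]'

```text
time: 12.8
tool_pos: [0.5269, -0.0191, 0.1895]
tcp_rot: [-2.239, -2.203, -0.0]
wrist_force: [-1.0, -3.2, 1.8]
width: 0.401
grip_force: 1.3
```

Request:
drive_tool --increments '[{"delta_pos": [1,0,0],"turn": 0,"jaw": -0.2},{"delta_pos": [0.5,0,0],"turn": 0,"jaw": -0.2},{"delta_pos": [0,0,0],"turn": 0,"jaw": -0.2}]'

```text
time: 13.05
tool_pos: [0.5269, -0.0183, 0.1895]
tcp_rot: [2.238, 2.204, -0.002]
wrist_force: [0.1, -7.8, 2.1]
width: 0.399
grip_force: 3.5
```

Force is rising and the advance has stalled (commanded 1.5 mm, moved 0.8 mm), so the die has reached the stop. One more small press will seat it flat.

Request:
drive_tool --increments '[{"delta_pos": [1,0,0],"turn": 0,"jaw": -0.2},{"delta_pos": [0.5,0,0],"turn": 0,"jaw": -0.2},{"delta_pos": [0,0,0],"turn": 0,"jaw": -0.2}]'

```text
time: 13.3
tool_pos: [0.5269, -0.0179, 0.1895]
tcp_rot: [2.236, 2.203, -0.004]
wrist_force: [-0.7, -13.4, 2.6]
width: 0.395
grip_force: 6.5
```

```bash
python3 - <<'E'
from h import *
s=snap('wrist','w12');print(tool(s));edges('w12',(20,120,220))
E
```

```text
t 13.30 bed [[11.   2.5]] z 0.1895 yawrel 0.0009 F [ -0.7 -13.4   2.6] w 0.40
20 [(29, np.float64(101.3), np.float64(120.5)), (191, np.float64(47.0), np.float64(55.6)), (459, np.float64(-43.1), np.float64(-52.0)), (620, np.float64(-97.4), np.float64(-116.8))] 114.9
120 [(55, np.float64(101.4), np.float64(120.5)), (202, np.float64(47.2), np.float64(55.9)), (248, np.float64(30.3), np.float64(35.6)), (257, np.float64(26.9), np.float64(31.7)), (392, np.float64(-22.9), np.float64(-27.8)), (402, np.float64(-26.6), np.float64(-32.2)), (447, np.float64(-43.2), np.float64(-52.1)), (593, np.float64(-97.2), np.float64(-116.6))] 82.1
220 [(81, np.float64(101.4), np.float64(120.5)), (214, np.float64(47.1), np.float64(55.7)), (255, np.float64(30.4), np.float64(35.7)), (264, np.float64(26.7), np.float64(31.3)), (385, np.float64(-22.8), np.float64(-27.8)), (394, np.float64(-26.5), np.float64(-32.2)), (435, np.float64(-43.3), np.float64(-52.2)), (567, np.float64(-97.5), np.float64(-116.8)), (596, np.float64(-109.4), np.float64(-131.0))] 42.2
```

Seated: 13 N against the stop and square. Now back straight out, then up.

Request:
drive_tool --increments '[{"delta_pos": [-4,0,0],"turn": 0,"jaw": -0.2},{"delta_pos": [-15,0,0],"turn": 0,"jaw": -0.2},{"delta_pos": [-25,0,0],"turn": 0,"jaw": -0.2},{"delta_pos": [-30,0,-10],"turn": 0,"jaw": -0.2},{"delta_pos": [0,0,-40],"turn": 0,"jaw": -0.2},{"delta_pos": [0,0,-40],"turn": 0,"jaw": -0.2},{"delta_pos": [0,0,-40],"turn": 0,"jaw": -0.2},{"delta_pos": [0,0,-20],"turn": 0,"jaw": -0.2}]'

```text
time: 14.02
tool_pos: [0.5269, -0.0902, 0.3443]
tcp_rot: [2.237, 2.2, 0.007]
wrist_force: [0.6, 0.2, 0.8]
width: 0.398
grip_force: 0.0
```

Request:
drive_tool --increments '[{"delta_pos": [0,0,0],"turn": 0,"jaw": -0.2},{"delta_pos": [0,0,0],"turn": 0,"jaw": -0.2},{"delta_pos": [0,0,0],"turn": 0,"jaw": -0.2},{"delta_pos": [0,0,0],"turn": 0,"jaw": -0.2}]'

```text
time: 14.35
tool_pos: [0.5248, -0.0897, 0.3371]
tcp_rot: [-2.236, -2.201, 0.003]
wrist_force: [-0.1, 0.7, -0.8]
width: 0.405
grip_force: 0.0
```

```bash
python3 - <<'E'
from h import *
s=snap('wrist','w13');print(tool(s));snap('scene','s13')
a=cv2.imread('pics/w13.png')[0:260,140:540];b=cv2.imread('pics/s13.png')[130:300,225:445]
cv2.imwrite('pics/m13.png',np.hstack([cv2.resize(a,(440,300)),cv2.resize(b,(360,300))]))
E
```

```text
t 14.35 bed [[-60.9   3.4]] z 0.3371 yawrel -0.0000 F [-0.1  0.7 -0.8] w 0.40
```

View pics/m13.png

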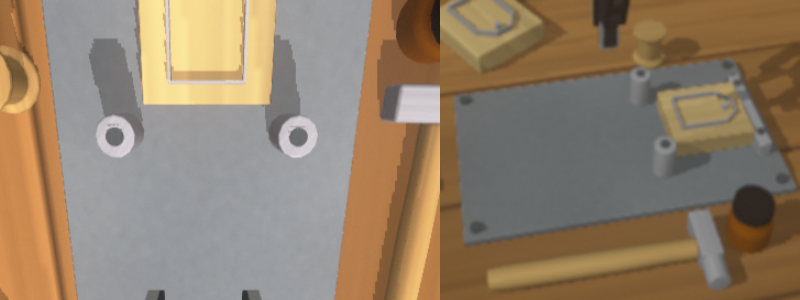

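The last picture shows the die square beyond the posts, with its rear edge at (143–270,103) in the left half. In the right half it lies against the stop near (755,115). The jar, spool and hammer are where they were and the gripper is clear, so I'm handing in.

```bash
python3 -c "
from workcell import bot
print(bot.finish_job())"
```

```text
the job is handed in; nothing more can be done
None
```

I pushed the die through the gap until it sat square against the back stop, confirmed by about 13 N of contact force, then backed the arm clear and handed the job in at about 14 s; the jar, spool and hammer were not touched.

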